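# Click the vacuum valve over and start the pump

### The arm

A 6-joint arm with a two-finger parallel gripper is mounted at the origin on the work surface. World frame = base frame: x ahead of the robot, y to its left, z up, the work surface at z = 0. Lengths are in mm, angles in rad, forces in N, time in s.
With the tool pointing down it reaches from about 350 to 875 mm from the base axis. Payload 4.2 kg.
Tool frame: the origin (TCP) lies between the finger pads; the fingertips stand 14 mm ahead of it and the grasp point (between the pads) lies 5 mm behind it; z points along the fingers, y is the line along which they close (so a half turn about z gives the same grasp; the last joint's range is limited). The gripper opens to 85 mm and grips with 20 to 120 N. Pads are 22 mm wide; open, the fingers measure 114 mm over their backs; the gripper's body (76 mm by 85 mm) begins 54 mm behind the grasp point. The pads swing forward as they close: fully open they stand 13 mm farther back than shut.
Start: joints at [-0.843, 0.385, 0.008, 0, -1.194, -0.259], TCP at [282.396, -557.541, 215.512] pointing down, gripper open.
Joint ranges: [-3.14, 3.14], [-1.21, 2.06], [-1.07, 1.41], [-3.16, 2.05], [-2.99, -0.16], [-3.1, 3.1]. Speed limits (rad/s): [2.79, 2.79, 3.14, 3.14, 3.14, 3.14].

### API

Orientations are given as a unit quaternion [x, y, z, w].
In Python, from bench import * gives the robot as it stands.
- The arm moves only by the tool carry_out, never from a script. Its argument "motion" is a list of rows, each a list of 7 numbers: the turn, a rotation vector about the tool's x, y, z in rad, then the shift along the tool's x, y, z in mm, then the opening, from -1 (shut) to 1 (fully open), so that 0 is half open. A call has 1 to 5 rows; each row is the pose to reach, as a shift and turn from the pose commanded when the call began, along the tool's axes at that moment; what a row does not reach only later rows make up. A row lasts 1/8 s, in which the tool goes at most 62.5 mm and 10.7 degrees, less where a joint would pass 70% of its speed; a pose out of reach is approached as far as the arm can. A call with a gripper value outside its range is refused whole. The fingers move at their own pace and stop on an object; the grip force is fixed at half the most. Time passes only in rows, so rows that repeat a pose let the fingers close. It gives the time, the measured TCP pose, the force, the opening and the grip force at its end, in the units of the state.
- read_state(): the state, without advancing time (a new reading comes with each control period).
- get_image(name): name is "scene" or "top"; returns a dict with "color" (480x640x3 uint8, blue, green, red), "mtx" (3x3 intrinsics, pixels), "position" and "orientation" of the camera in the world. Camera axes: x right, y down, z forward; pixel columns grow to the right and rows downward; lengths in mm; the calibration is good to about 2 mm. A picture is of the moment at which its call begins. There is no depth.
- job_done(): hands the job in; it is judged then, once.
The state is a dict: "clock": time; "joints": joint angles; "joint_vel": joint speeds; "joint_efforts": joint torques, N m; "position": TCP position; "ee_rot": TCP orientation; "contact_force": force on the tool from outside, world axes, zero at the start; "wrist_torque": the same for the moment, N m; "gripper_width": finger opening in mm; "grasp_force": force on a finger pad.
Only numpy, scipy, OpenCV 4.12 (cv2) and the standard library are available. Lean on these libraries where they do the work, as an engineer would, in place of code of your own. Each camera call takes 0.05 s, during which the arm holds its last target. There are 200 camera calls.

### The job

With your fingertips only, turn the knurled brass dial on the blue valve station by one click, so that it rests in the detent where its white pointer line points at the yellow marker; never let it swing to the red marker. Then push the green start button fully in and let it spring back, with the dial left at yellow and the red stop button not pressed. Nothing is to be picked up: leave all the loose things on the bench where they stand.

Things in the scene. Friction and masses are not known exactly. Their poses are not given: they have to be found in the camera images.
- station: Blue painted steel valve station fixed to the bench, 170 x 170 mm, top face 60 mm above the bench; origin at the centre of its underside, z up. The dial stands in the middle of its top, axis vertical. White ticks on the top mark the five detents of the dial, at 0, 40 and 80 degrees either side of the station's +x axis.
- dial_center (a point): Centre of the dial's top face, on its vertical axis, 94 mm above the bench. The dial is a 34 mm high brass disc, 97 mm across over 36 knurl ribs (4 mm wide, 2.5 mm proud, on its side), too wide to pinch, with a flat black top face 86 mm across. It can be turned by laying a fingertip on the top face with some 8 to 18 N and sweeping round the axis, or by pushing sideways along the knurled rim.
- dial_aim (a point): Point on the dial's white pointer line, prolonged to 66 mm from the axis, so that it hangs 31 mm above a marker's top when the pointer is at that marker; turns with the dial. Starts in the middle detent, on the station's +x side.
- dial (a joint): Dial angle in rad, growing counter-clockwise seen from above; 0 in the middle detent where it starts. Detents every 0.698 rad (40 degrees), stops at +-1.65. The detent resists with at most about 0.08 to 0.13 N m, greatest about 10 degrees out, changes sign half way (20 degrees), and then draws the dial into the next detent; if let go earlier it springs back. Bearing friction is about 0.015 N m.
- marker_yellow: Yellow disc, 20 mm across and 3 mm thick, fixed on the station's top 66 mm from the dial axis, at the detent next to the middle one on one side or the other (40 degrees clockwise or counter-clockwise, varies); origin at the centre of its underside.
- marker_red: Red disc, same size, at the detent next to the middle one on the other side.
- switchbox: Grey switch box fixed to the bench, 75 mm (x) by 150 mm (y) and 50 mm high; origin at the centre of its underside. Two round push buttons on top: green start at y = +42 mm, red stop at y = -42 mm.
- start_top (a point): Centre of the top of the green start button, 32 mm across; moves down with it. Pushed straight down.
- start (a joint): Travel of the green start button in m: 0 out, 0.006 fully in (about 5 N); springs back.
- stop (a joint): Travel of the red stop button in m: 0 out, 0.006 fully in; the red one beside the green, on the same box.
- fitting: Loose brass pipe fitting, 34 mm across, 48 mm tall, standing; origin at the centre of its underside. Leave alone.
- flange: Loose aluminium ring lying flat, 52 mm across, 12 mm high; origin under its centre. Leave alone.
- wrench: Loose steel wrench lying flat, 170 mm long along its x axis. Leave alone.
- canister: Loose blue filter can, 68 mm across, 130 mm tall, standing; origin under its centre. Leave alone.
- filter_jar: Loose clear filter jar with a black cap, 48 mm across, 85 mm tall, standing. Leave alone.
- screwdriver: Loose screwdriver lying flat, 180 mm long along its x axis. Leave alone.
- carton: Loose cardboard carton, 90 x 120 x 50 mm. Leave alone.

How it is judged:
By the outcome, as a careful person would: the job done as asked, in the order asked, and still so for the second after the job is handed in, with the robot touching nothing.
It also fails if it takes over 40 s, if anything falls off the work surface, if the arm or the gripper's body presses on something with over 40 N, if the wrist force passes 120 N, or if a joint passes its speed limit or range.

## Working session

There is one attempt and no reset: what is moved stays moved. The work goes in short steps, Python scripts to look and compute and a tool call to move; the robot and the scene stay as the last step left them, time stands still between calls to the robot, and variables do not carry over. Pictures are saved under pics/ and viewed, at most 10 in all, crops included, and the job is handed in when it is done.

Besides the shell and the picture viewer there is one more tool, called in YAML: its name, and indented under it one key for each argument. carry_out: Moves the arm, as the interface text tells. Its arguments: {"type":"object","properties":{"motion":{"type":"array"}},"required":["motion"]}

```bash
mkdir -p pics; ls; python3 - <<'E'
from bench import *
import cv2
for n in("scene","top"):
    d=get_image(n);cv2.imwrite(f"pics/{n}0.png",d["color"]);print(n,d["position"],d["orientation"],d["mtx"])
s=read_state();print({k:s[k] for k in("clock","position","ee_rot","contact_force","gripper_width")})
E
```

```text
pics
scene [1331.59646219  597.10253926  690.65438762] [ 0.38402077  0.78966032 -0.43584268 -0.19749883] [[483.52260782   0.         310.38444714]
 [  0.         483.52260782 235.09808754]
 [  0.           0.           1.        ]]
top [ 330.30276629    4.54996979 1493.02073659] [-0.65888783  0.74538893 -0.07409151  0.06908405] [[504.50781207   0.         324.84966954]
 [  0.         504.50781207 237.63782545]
 [  0.           0.           1.        ]]
{'clock': 0.1, 'position': array([ 282.13172327, -557.04698169,  214.53414876]), 'ee_rot': array([-2.32190207e-01,  9.72669885e-01,  9.61542796e-04, -2.78463152e-04]), 'contact_force': array([ 0.42823144, -0.64875109,  0.65377898]), 'gripper_width': 85.33013422195388}
```

View pics/scene0.png

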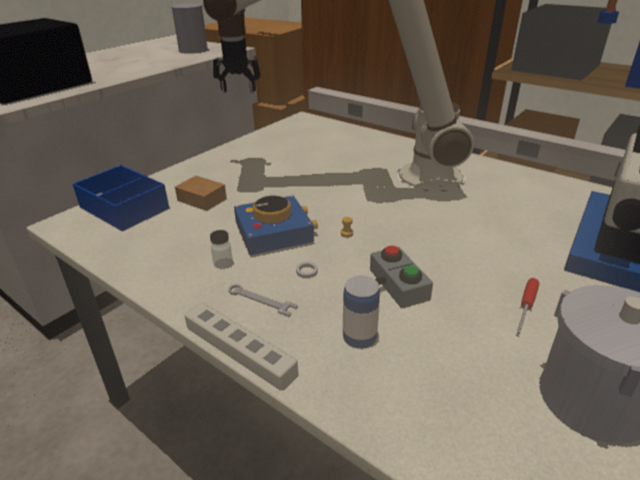

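View pics/top0.png

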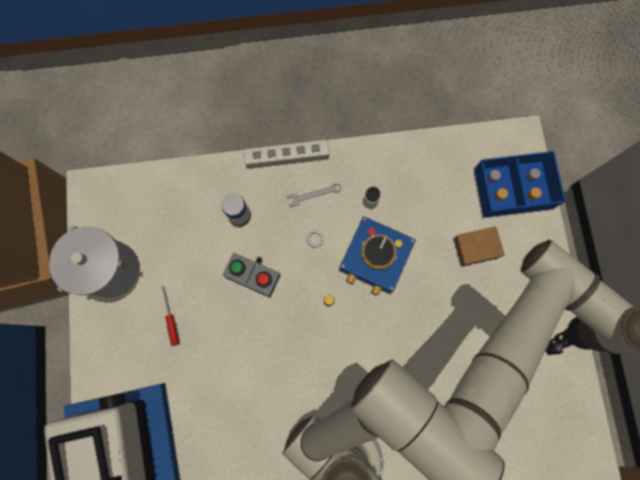

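The top view shows the dial at about (380,250), yellow marker (398,243), red marker (371,231) and the pointer towards (384,240). The buttons are green (237,267) and red (263,279). Yellow is clockwise of the pointer seen from above. Next I'll measure these points.

```bash
cat > h.py <<'E'
from bench import *
import cv2, numpy as np
from scipy.spatial.transform import Rotation as R
def ray(d,u,v):
    K=np.array(d["mtx"]); return R.from_quat(d["orientation"]).apply(np.linalg.inv(K)@[u,v,1])
def onz(d,u,v,z):
    r=ray(d,u,v);p=np.array(d["position"]);return p+r*(z-p[2])/r[2]
def blobs(img,lo,hi,box,amin=6):
    x0,y0,x1,y1=box
    hsv=cv2.cvtColor(img[y0:y1,x0:x1],cv2.COLOR_BGR2HSV)
    n,_,st,c=cv2.connectedComponentsWithStats(cv2.inRange(hsv,lo,hi))
    return [(int(st[i,4]),(c[i]+[x0,y0]).round(1)) for i in range(1,n) if st[i,4]>=amin]
E
python3 - <<'E'
from h import *
G=((45,80,40),(85,255,255));Rd=((0,150,110),(8,255,255));Y=((18,120,150),(32,255,255));K=((0,0,0),(180,140,60))
for n,bs,bb in(("top",(340,215,418,295),(220,250,282,298)),("scene",(232,188,320,250),(365,240,435,305))):
    d=get_image(n);im=d["color"]
    for nm,c,b,z in(("green",G,bb,58),("redbtn",Rd,bb,58),("redmk",Rd,bs,63),("yellow",Y,bs,63),("dialtop",K,bs,94)):
        for a,p in blobs(im,*c,b): print(n,nm,a,p,onz(d,*p,z).round(1))
    x0,y0,x1,y1=bs if n=="scene" else (220,210,420,300)
    s=6 if n=="scene" else 4
    cv2.imwrite(f"pics/{n}c.png",cv2.resize(im[y0:y1,x0:x1],None,fx=s,fy=s,interpolation=cv2.INTER_CUBIC))
E
```

```text
top green 118 [236.  266.8] [570.8 239.8  58. ]
top redbtn 100 [262.9 278.4] [528.  166.4  58. ]
top redmk 13 [371.4 231.2] [ 625.5 -160.1   63. ]
top yellow 26 [398.1 243. ] [ 581.5 -231.6   63. ]
top yellow 26 [350.9 278. ] [497.7 -83.   63. ]
top yellow 26 [376.1 289.7] [ 455.9 -149.4   63. ]
top dialtop 523 [378.5 251.6] [ 558.4 -168.1   94. ]
top dialtop 8 [366.5 281.5] [ 479.  -122.9   94. ]
scene green 125 [410.6 270.4] [556.6 231.4  58. ]
scene redbtn 74 [391.6 249.4] [512.3 157.9  58. ]
scene redmk 16 [256.5 225.5] [ 628.9 -159.    63. ]
scene yellow 8 [304.8 207.6] [ 487.9 -119.6   63. ]
scene yellow 21 [249.  209.4] [ 582.6 -231.4   63. ]
scene yellow 10 [314.5 222. ] [529.7 -53.9  63. ]
scene dialtop 292 [272.8 203.2] [ 560.6 -164.1   94. ]
```

View pics/topc.png

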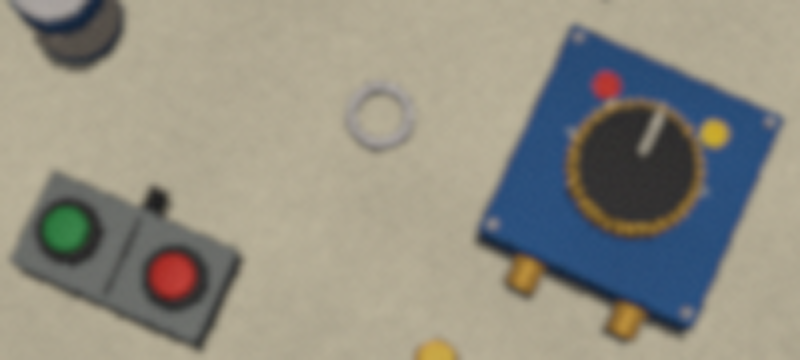

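View pics/scenec.png

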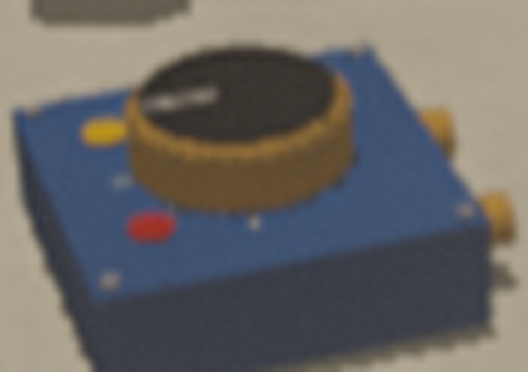

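The markers sit 84.8 mm apart, as they should, which puts the dial centre near (560.5, -168.5) with station yaw about -32°. Yellow is clockwise. The two-view green button top is about (569, 238, 69). I'll shut the fingers and go above the contact start, 33 mm from the axis at world angle 180°.

carry_out:
  motion:
    - [0,0,0,-50,30,0,-1]
    - [0,0,0,-105,63,10,-1]
    - [0,0,0,-160,95,20,-1]
    - [0,0,0,-213,127,30,-1]
    - [0,0,0,-264,158,35,-1]

```text
clock: 0.82
position: [446.0, -297.1, 180.2]
ee_rot: [-0.232, 0.973, 0.0, -0.0]
contact_force: [1.3, 0.3, -0.1]
gripper_width: 0.1
grasp_force: 0.0
```

carry_out:
  motion:
    - [0,0,0,-50,30,10,-1]
    - [0,0,0,-100,60,22,-1]
    - [0,0,0,-130,78,30,-1]
    - [0,0,0,-130,78,35,-1]
    - [0,0,0,-130,78,35,-1]

```text
clock: 1.45
position: [525.6, -170.8, 145.1]
ee_rot: [-0.232, 0.973, 0.0, -0.001]
contact_force: [-0.2, 0.1, 0.5]
gripper_width: 0.1
grasp_force: 0.0
```

carry_out:
  motion:
    - [0,0,0,0,0,20,-1]
    - [0,0,0,0,0,32,-1]
    - [0,0,0,0,0,36,-1]
    - [0,0,0,0,0,37.5,-1]
    - [0,0,0,0,0,37.5,-1]

```text
clock: 2.08
position: [526.5, -170.8, 108.6]
ee_rot: [-0.232, 0.973, -0.0, 0.0]
contact_force: [0.3, 0.3, -0.1]
gripper_width: -0.1
grasp_force: 0.0
```

```bash
python3 - <<'E'
from h import *
s=read_state();print(s["contact_force"],s["position"])
d=get_image("top");cv2.imwrite("pics/t1.png",cv2.resize(d["color"][200:310,320:440],None,fx=5,fy=5,interpolation=cv2.INTER_CUBIC))
E
```

```text
[ 0.31419612  0.26605107 -0.08189407] [ 526.50323395 -170.81044787  108.6155165 ]
```

View pics/t1.png

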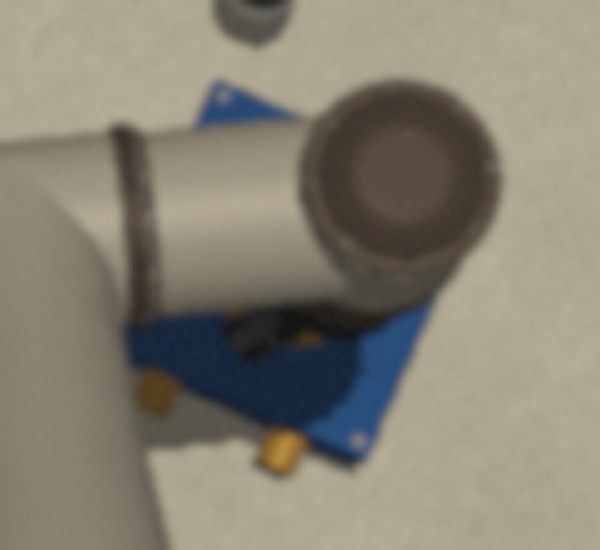

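The wrist hides the dial from above: only the station's lower edge (about rows 330–460 of the crop) and the fingers near (260,330) show. The scene camera will have to watch the dial. Not in contact yet, so I'll come down in small steps.

carry_out:
  motion:
    - [0,0,0,0,0,1,-1]
    - [0,0,0,0,0,1.5,-1]
    - [0,0,0,0,0,1.5,-1]

```text
clock: 2.5
position: [526.2, -170.6, 106.7]
ee_rot: [-0.232, 0.973, 0.0, -0.0]
contact_force: [0.6, -0.0, 0.8]
gripper_width: 0.1
grasp_force: 0.0
```

carry_out:
  motion:
    - [0,0,0,0,0,0.7,-1]
    - [0,0,0,0,0,1,-1]
    - [0,0,0,0,0,1,-1]

```text
clock: 2.88
position: [526.2, -170.6, 105.7]
ee_rot: [-0.232, 0.973, 0.0, -0.0]
contact_force: [0.0, 1.1, -0.7]
gripper_width: 0.0
grasp_force: 0.0
```

carry_out:
  motion:
    - [0,0,0,0,0,0.5,-1]
    - [0,0,0,0,0,1,-1]
    - [0,0,0,0,0,1,-1]

```text
clock: 3.25
position: [526.2, -170.6, 104.6]
ee_rot: [-0.232, 0.973, 0.0, -0.0]
contact_force: [1.0, 0.3, -0.3]
gripper_width: 0.3
grasp_force: 0.0
```

```bash
python3 - <<'E'
from h import *
s=read_state();print(s["contact_force"],s["position"])
d=get_image("scene");cv2.imwrite("pics/s1.png",cv2.resize(d["color"][150:260,220:340],None,fx=5,fy=5,interpolation=cv2.INTER_CUBIC))
E
```

```text
[ 0.96947414  0.34097076 -0.2752284 ] [ 526.20885098 -170.61733616  104.60207424]
```

View pics/s1.png

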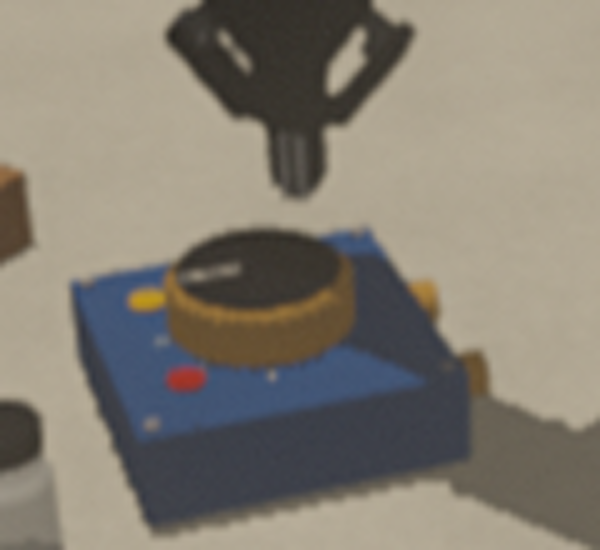

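The fingertip shows at about (280,189) in the scene view, apparently above or behind the dial. I'll compare that with where the reported tip should project.

```bash
cat >> h.py <<'E'
def proj(d,p):
    q=R.from_quat(d["orientation"]).inv().apply(np.array(p)-d["position"]);u=np.array(d["mtx"])@q;return u[:2]/u[2]
E
python3 - <<'E'
from h import *
d=get_image("scene")
print(proj(d,[526.2,-170.6,90.6]),proj(d,[526.2,-170.6,104.6]),proj(d,[560.5,-168.5,94]))
print("dial far edge",proj(d,[526.2,-170.6,94]))
for z in(91,100,105,110,115): print(z,onz(d,279.6,189,z).round(1))
t=get_image("top")
for n,q in(("top",t),("scene",d)): print(n,q["position"])
print(proj(t,[526.2,-170.6,91]))
E
```

```text
[280.00229463 198.44701281] [279.69431662 193.67724852] [271.55859635 202.68956634]
dial far edge [279.92784208 197.29393982]
91 [ 487.7 -206.6   91. ]
100 [ 500.3 -194.5  100. ]
105 [ 507.4 -187.8  105. ]
110 [ 514.4 -181.1  110. ]
115 [ 521.4 -174.4  115. ]
top [ 330.30276629    4.54996979 1493.02073659]
scene [1331.59646219  597.10253926  690.65438762]
[380.93320539 262.91013455]
```

```bash
python3 - <<'E'
from h import *
d=get_image("scene");t=get_image("top")
y=np.array([-.452,.892,0])
for s in(-50,50): 
  for z in (200,214,227):print("start tip",s,z,proj(d,np.array([282,-557,z])+s*y).round(0))
for z in(91,105,120,150):print(z,onz(t,369,269,z).round(0))
a=cv2.imread("pics/scene0.png")[50:110,190:290]
b=t["color"][235:295,345:445]
cv2.imwrite("pics/c2.png",np.vstack([cv2.resize(q,None,fx=5,fy=5,interpolation=cv2.INTER_CUBIC) for q in(a,b)]))
E
```

```text
start tip -50 200 [225. 105.]
start tip -50 214 [224. 101.]
start tip -50 227 [224.  97.]
start tip 50 200 [254. 106.]
start tip 50 214 [254. 102.]
start tip 50 227 [254.  98.]
91 [ 513. -135.   91.]
105 [ 511. -134.  105.]
120 [ 509. -132.  120.]
150 [ 506. -129.  150.]
```

View pics/c2.png

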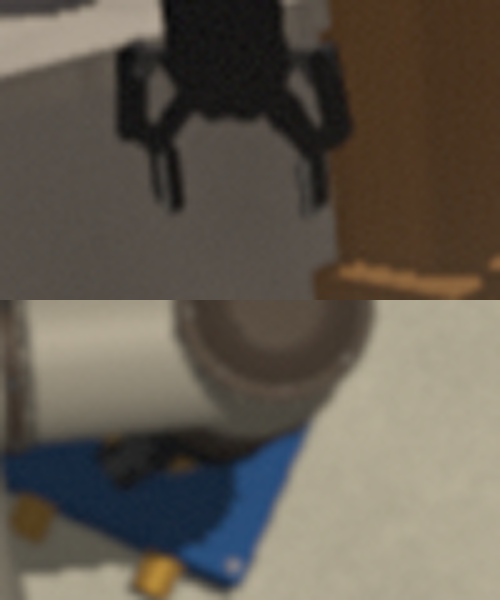

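Both at the start and now, the fingertips show about 25–30 mm higher than the reported TCP implies. With no contact felt either, the real gap to the dial should be about 20 mm. I'll go down and feel for it.

carry_out:
  motion:
    - [0,0,0,0,0,4,-1]
    - [0,0,0,0,0,8,-1]
    - [0,0,0,0,0,10,-1]
    - [0,0,0,0,0,10,-1]

```text
clock: 4.0
position: [526.1, -170.6, 94.4]
ee_rot: [-0.232, 0.973, 0.0, -0.0]
contact_force: [-0.8, -0.3, -0.2]
gripper_width: 0.1
grasp_force: 0.0
```

```bash
python3 - <<'E'
from h import *
s=read_state();print(s["contact_force"],s["position"])
d=get_image("scene");cv2.imwrite("pics/s2.png",cv2.resize(d["color"][150:260,220:340],None,fx=5,fy=5,interpolation=cv2.INTER_CUBIC))
E
```

```text
[-0.78968307 -0.25552181 -0.18452194] [ 526.08368177 -170.60381806   94.36693702]
```

View pics/s2.png

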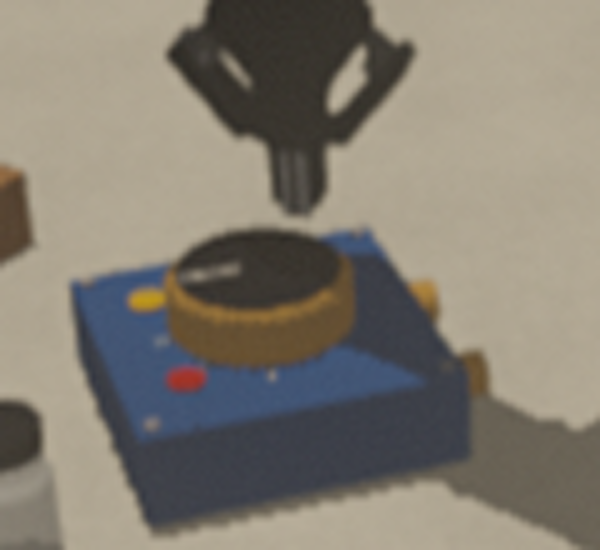

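The tip moved from row 195 to 213 in the crop for 10 mm, and the contact row is about 236. That leaves about 13 mm to go.

carry_out:
  motion:
    - [0,0,0,0,0,5,-1]
    - [0,0,0,0,0,9,-1]
    - [0,0,0,0,0,10,-1]
    - [0,0,0,0,0,10,-1]

```text
clock: 4.55
position: [526.2, -170.6, 84.6]
ee_rot: [-0.232, 0.973, 0.0, -0.0]
contact_force: [0.1, -0.4, 0.1]
gripper_width: 0.3
grasp_force: 0.0
```

carry_out:
  motion:
    - [0,0,0,0,0,1,-1]
    - [0,0,0,0,0,1.5,-1]
    - [0,0,0,0,0,1.5,-1]

```text
clock: 4.92
position: [526.3, -170.6, 83.2]
ee_rot: [-0.232, 0.973, 0.0, 0.0]
contact_force: [0.1, -0.2, -0.7]
gripper_width: 0.1
grasp_force: 0.0
```

carry_out:
  motion:
    - [0,0,0,0,0,1,-1]
    - [0,0,0,0,0,1.5,-1]
    - [0,0,0,0,0,1.5,-1]

```text
clock: 5.3
position: [526.2, -170.6, 81.6]
ee_rot: [-0.232, 0.973, 0.0, -0.0]
contact_force: [0.4, -0.6, 0.8]
gripper_width: 0.1
grasp_force: 0.0
```

carry_out:
  motion:
    - [0,0,0,0,0,0.5,-1]
    - [0,0,0,0,0,1,-1]
    - [0,0,0,0,0,1,-1]

```text
clock: 5.68
position: [526.2, -170.6, 80.6]
ee_rot: [-0.232, 0.973, 0.0, -0.0]
contact_force: [-0.1, 0.6, 0.1]
gripper_width: -0.0
grasp_force: 0.0
```

carry_out:
  motion:
    - [0,0,0,0,0,1,-1]
    - [0,0,0,0,0,1.5,-1]
    - [0,0,0,0,0,1.5,-1]

```text
clock: 6.05
position: [526.2, -170.6, 79.1]
ee_rot: [-0.232, 0.973, 0.0, -0.0]
contact_force: [0.4, 0.1, 0.1]
gripper_width: 0.2
grasp_force: 0.0
```

carry_out:
  motion:
    - [0,0,0,0,0,0.5,-1]
    - [0,0,0,0,0,1,-1]
    - [0,0,0,0,0,1,-1]

```text
clock: 6.42
position: [526.3, -170.7, 78.3]
ee_rot: [-0.232, 0.973, -0.0, 0.0]
contact_force: [-0.7, -0.8, 1.0]
gripper_width: -0.2
grasp_force: 0.6
```

carry_out:
  motion:
    - [0,0,0,0,0,0.5,-1]
    - [0,0,0,0,0,1,-1]
    - [0,0,0,0,0,1,-1]

```text
clock: 6.8
position: [526.3, -170.8, 78.3]
ee_rot: [-0.232, 0.973, -0.0, 0.0]
contact_force: [-2.2, 1.6, 6.1]
gripper_width: -0.2
grasp_force: 3.4
```

Contact came at TCP z 78.3, with stiffness about 5 N/mm. I'll press to about 14 N, then sweep clockwise about the axis with the tool turning along.

carry_out:
  motion:
    - [0,0,0,0,0,1,-1]
    - [0,0,0,0,0,1.7,-1]
    - [0,0,0,0,0,1.7,-1]

```text
clock: 7.18
position: [526.4, -171.1, 78.2]
ee_rot: [-0.233, 0.973, -0.001, 0.0]
contact_force: [-5.4, 1.6, 15.5]
gripper_width: 0.1
grasp_force: 7.6
```

carry_out:
  motion:
    - [0,0,0.105,-1.7,3.0,0,-1]
    - [0,0,0.209,-3.7,5.8,0,-1]
    - [0,0,0.314,-6.0,8.4,0,-1]
    - [0,0,0.419,-8.6,10.7,0,-1]
    - [0,0,0.524,-11.4,12.7,0,-1]

```text
clock: 7.8
position: [530.7, -154.0, 78.2]
ee_rot: [0.029, 1.0, -0.0, 0.0]
contact_force: [-5.9, 3.9, 16.7]
gripper_width: -0.3
grasp_force: 8.0
```

```bash
python3 - <<'E'
from h import *
s=read_state();print(s["contact_force"],s["wrist_torque"],s["position"])
d=get_image("scene");cv2.imwrite("pics/s3.png",cv2.resize(d["color"][180:240,230:310],None,fx=8,fy=8,interpolation=cv2.INTER_CUBIC))
hsv=blobs(d["color"],(0,0,110),(180,60,255),(245,190,300,230),3);print(hsv)
for a,p in hsv: q=onz(d,*p,94)-[560.5,-168.5,94];print(a,np.hypot(q[0],q[1]),np.degrees(np.arctan2(q[1],q[0])))
E
```

```text
[-5.89208321  3.94515916 16.70999921] [ 1.22937041  1.67593273 -0.04218588] [ 530.65146198 -154.00486542   78.15941   ]
[(323, array([257.9, 195. ])), (100, array([295. , 194.6])), (4, array([250.5, 207. ])), (5, array([252.2, 217.6])), (4, array([273.5, 224.5]))]
323 58.05020330289319 -99.17831914069
100 71.72430735585165 163.90484102779283
4 55.49231230273942 -29.81771379797419
5 83.97931134519801 8.766958370234462
4 107.26407942000594 45.159209266792544
```

View pics/s3.png

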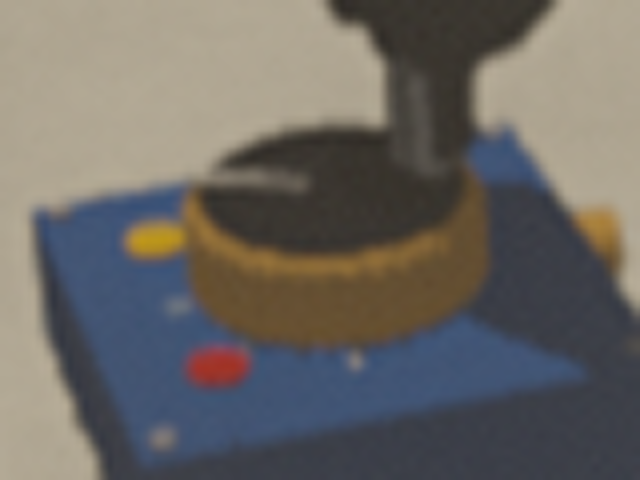

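The dial is turning: the pointer now runs from crop (305,182) to (200,177). I'll compute its angle.

```bash
python3 - <<'E'
from h import *
d=get_image("scene")
for a,b in(((267.8,203.8),(257,205.2)),((268.1,202.75),(255,202.1))):
    v=onz(d,*b,94)-onz(d,*a,94);print(np.degrees(np.arctan2(v[1],v[0])))
E
```

```text
-38.26241427343098
-59.241442778420165
```

carry_out:
  motion:
    - [0,0,0.105,-1.7,3.0,0,-1]
    - [0,0,0.209,-3.7,5.8,0,-1]
    - [0,0,0.209,-3.7,5.8,0,-1]
    - [0,0,0.209,-3.7,5.8,-10,-1]
    - [0,0,0.209,-3.7,5.8,-45,-1]

```text
clock: 8.52
position: [533.1, -148.4, 119.1]
ee_rot: [0.132, 0.991, -0.0, -0.003]
contact_force: [0.7, -0.2, 1.0]
gripper_width: -0.1
grasp_force: 0.0
```

```bash
python3 - <<'E'
from h import *
s=read_state();print(s["contact_force"],s["position"],s["ee_rot"])
d=get_image("scene");cv2.imwrite("pics/s4.png",cv2.resize(d["color"][180:240,230:310],None,fx=8,fy=8,interpolation=cv2.INTER_CUBIC))
E
```

```text
[ 0.66588427 -0.16863898  1.0304755 ] [ 533.13056902 -148.42050262  119.07426331] [ 1.31925897e-01  9.91256415e-01 -1.11955507e-04 -2.50307231e-03]
```

View pics/s4.png

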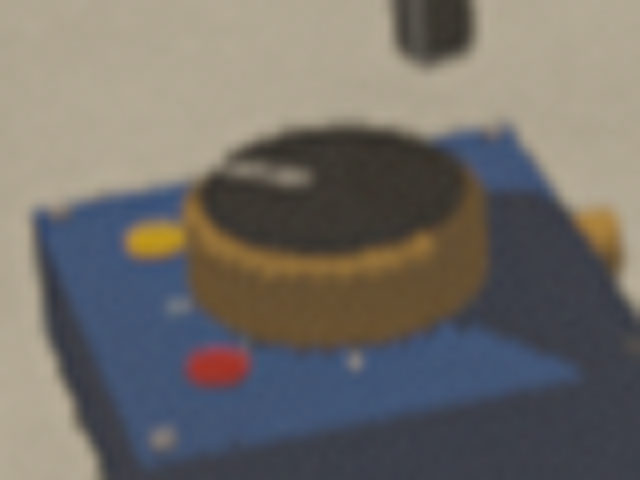

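The pointer now runs from crop (305,178) to (225,168). I'll check that angle by number and compute the move to the green button.

```bash
cat > chk.py <<'E'
from h import *
d=get_image("scene");im=d["color"]
# white line on the black dial top
hsv=cv2.cvtColor(im,cv2.COLOR_BGR2HSV);v=hsv[...,2].astype(float)
P=np.array([[x,y] for y in range(192,216) for x in range(252,292) if v[y,x]>75 and hsv[y,x,1]<70 and np.hypot(*(onz(d,x,y,94)-[560.5,-168.5,94])[:2])<40])
Q=np.array([onz(d,*p,94)[:2] for p in P])-[560.5,-168.5]
m=Q.mean(0);print("pointer",len(Q),np.hypot(*m),"deg",np.degrees(np.arctan2(m[1],m[0])),"yellow",np.degrees(np.arctan2(-231.5+168.5,582-560.5)))
s=read_state();p=s["position"];r=R.from_quat(s["ee_rot"])
print(p,"force",s["contact_force"],"tool shift to green",r.inv().apply(np.array([567,236,p[2]])-p).round(1))
E
python3 chk.py; python3 - <<'E'
from h import *
d=get_image("top");print("can",onz(d,234,205,130).round(0))
E
```

```text
pointer 52 23.530631291711163 deg -97.39164356482983 yellow -71.15677462305298
[ 537.51471362 -148.92988975  124.15212327] force [0.58115752 0.47132151 0.73156067] tool shift to green [ 7.170e+01  3.793e+02 -2.000e-01]
can [733. 218. 130.]
```

The mask probably caught the bright rim, so I'll use the seen line ends and a tighter mask instead. The start of the transfer is clear of everything (can at x 733).

carry_out:
  motion:
    - [0,0,0,5,30,-15,-1]
    - [0,0,0,16,84,-20,-1]
    - [0,0,0,26,138,-20,-1]
    - [0,0,0,36,192,-20,-1]
    - [0,0,0,46,245,-20,-1]

```text
clock: 9.3
position: [553.7, 101.5, 139.5]
ee_rot: [0.132, 0.991, -0.0, -0.001]
contact_force: [1.4, -0.3, 0.3]
gripper_width: 0.1
grasp_force: 0.0
```

carry_out:
  motion:
    - [0,0,0,10,54,0,-1]
    - [0,0,0,20,108,0,-1]
    - [0,0,0,25,134,20,-1]
    - [0,0,0,25,134,40,-1]
    - [0,0,0,25,134,50,-1]

```text
clock: 9.93
position: [563.9, 235.5, 88.0]
ee_rot: [0.132, 0.991, -0.001, -0.002]
contact_force: [0.5, 0.2, 0.2]
gripper_width: 0.2
grasp_force: 0.0
```

```bash
python3 - <<'E'
from h import *
d=get_image("scene");t=get_image("top")
v=onz(d,258.1,201,94)-onz(d,268.1,202.25,94);print("line",np.degrees(np.arctan2(v[1],v[0])))
for n,q in(("scene",d),("top",t)):
    im=q["color"];hsv=cv2.cvtColor(im,cv2.COLOR_BGR2HSV);c=proj(q,[560.5,-168.5,94]);P=[]
    for y in range(int(c[1])-20,int(c[1])+21):
        for x in range(int(c[0])-20,int(c[0])+21):
            w=(onz(q,x,y,94)-[560.5,-168.5,94])[:2]
            if hsv[y,x,2]>85 and hsv[y,x,1]<75 and np.hypot(*w)<36: P.append(w)
    P=np.array(P);m=P.mean(0) if len(P) else [0,0];print(n,len(P),m,np.degrees(np.arctan2(m[1],m[0])))
s=read_state();print(s["position"],s["clock"],R.from_quat(s["ee_rot"]).inv().apply(np.array([567,236,s["position"][2]])-s["position"]))
E
```

```text
line -67.48855571127447
scene 23 [  6.61155799 -21.63363851] -73.00607728109992
top 33 [  6.85010213 -21.34732713] -72.20918516413579
[564.21496117 234.93512404  88.62509221] 10.025 [-2.40927985  1.75660311 -0.01087317]
```

Both views put the pointer at about -72.5°, and yellow is at -71°, so the dial is in the yellow detent. Now I'll go down onto the green button.

carry_out:
  motion:
    - [0,0,0,-2,1.5,12,-1]
    - [0,0,0,-2,1.5,24,-1]
    - [0,0,0,-2,1.5,30,-1]
    - [0,0,0,-2,1.5,30,-1]

```text
clock: 10.52
position: [567.2, 236.5, 59.9]
ee_rot: [0.132, 0.991, -0.0, -0.0]
contact_force: [-0.1, -0.9, 0.2]
gripper_width: -0.0
grasp_force: 0.0
```

carry_out:
  motion:
    - [0,0,0,0,0,2,-1]
    - [0,0,0,0,0,4,-1]
    - [0,0,0,0,0,4,-1]

```text
clock: 10.9
position: [567.4, 236.8, 56.5]
ee_rot: [0.132, 0.991, 0.0, -0.0]
contact_force: [-0.5, 1.0, -0.2]
gripper_width: 0.3
grasp_force: 0.0
```

carry_out:
  motion:
    - [0,0,0,0,0,1.5,-1]
    - [0,0,0,0,0,3,-1]
    - [0,0,0,0,0,3,-1]

```text
clock: 11.28
position: [567.6, 236.9, 53.8]
ee_rot: [0.132, 0.991, 0.0, 0.0]
contact_force: [-1.5, -0.1, 2.6]
gripper_width: -0.1
grasp_force: 1.4
```

carry_out:
  motion:
    - [0,0,0,0,0,2,-1]
    - [0,0,0,0,0,4,-1]
    - [0,0,0,0,0,4,-1]

```text
clock: 11.65
position: [567.6, 236.9, 50.3]
ee_rot: [0.132, 0.991, 0.0, 0.0]
contact_force: [-2.0, 0.3, 7.4]
gripper_width: 0.2
grasp_force: 3.5
```

carry_out:
  motion:
    - [0,0,0,0,0,1,-1]
    - [0,0,0,0,0,2,-1]
    - [0,0,0,0,0,2,-1]

```text
clock: 12.02
position: [567.7, 236.8, 50.1]
ee_rot: [0.131, 0.991, 0.0, 0.001]
contact_force: [-5.8, -0.5, 15.7]
gripper_width: 0.0
grasp_force: 7.7
```

The button has bottomed: the height stopped at 50.1 while the force rose to 15.7 N, about 6 mm below first touch. Lifting clear now.

carry_out:
  motion:
    - [0,0,0,0,0,-10,-1]
    - [0,0,0,0,0,-45,-1]
    - [0,0,0,0,0,-80,-1]
    - [0,0,0,0,0,-100,-1]
    - [0,0,0,0,0,-100,-1]

```text
clock: 12.65
position: [568.2, 237.4, 148.6]
ee_rot: [0.132, 0.991, 0.001, 0.001]
contact_force: [0.6, 1.1, -0.4]
gripper_width: 0.2
grasp_force: 0.0
```

```bash
python3 - <<'E'
from h import *
for n in("scene","top"):
    q=get_image(n);im=q["color"];hsv=cv2.cvtColor(im,cv2.COLOR_BGR2HSV);c=proj(q,[560.5,-168.5,94]);P=[]
    for y in range(int(c[1])-20,int(c[1])+21):
        for x in range(int(c[0])-20,int(c[0])+21):
            w=(onz(q,x,y,94)-[560.5,-168.5,94])[:2]
            if hsv[y,x,2]>85 and hsv[y,x,1]<75 and np.hypot(*w)<36: P.append(w)
    m=np.mean(P,0) if P else [0,0];print(n,len(P),np.degrees(np.arctan2(m[1],m[0])))
    if n=="scene": print("green (was 125 at 410.6,270.4)",blobs(im,(45,80,40),(85,255,255),(365,240,435,305)))
s=read_state();print(s["position"],s["contact_force"],s["clock"])
E
```

```text
scene 23 -72.91195933472461
green (was 125 at 410.6,270.4) [(57, array([411., 272.]))]
top 33 -72.20918516413579
[566.78169613 236.47343314 146.12586801] [-0.10143574 -0.41425672 -0.50008198] 12.75
```

The dial still points at yellow. The green area reads smaller, probably because of the arm's shadow, so I'll move aside and check again.

carry_out:
  motion:
    - [0,0,0,15,-50,-20,-1]
    - [0,0,0,35,-100,-40,-1]
    - [0,0,0,50,-150,-60,-1]
    - [0,0,0,60,-170,-60,-1]
    - [0,0,0,60,-170,-60,-1]

```text
clock: 13.38
position: [463.7, 87.1, 206.6]
ee_rot: [0.132, 0.991, -0.0, -0.001]
contact_force: [-0.3, -0.4, -0.0]
gripper_width: 0.2
grasp_force: 0.0
```

```bash
python3 - <<'E'
from h import *
for n,bb in(("scene",(365,240,435,305)),("top",(220,250,282,298))):
    im=get_image(n)["color"];print(n,"green",blobs(im,(45,80,40),(85,255,255),bb),"red",blobs(im,(0,150,110),(8,255,255),bb))
s=read_state();print(s["position"],s["contact_force"],s["clock"])
E
```

```text
scene green [(130, array([410.6, 270.6]))] red [(85, array([391.5, 249.3]))]
top green [(121, array([236.1, 266.7]))] red []
[465.1049578   88.37343444 206.54043367] [-0.26714663 -0.78484138  0.8630392 ] 13.475
```

The green button is back out at its first position, the red one is unmoved, and nothing is touching the robot. Handing in.

```bash
python3 -c "
from bench import *
print(job_done())"
```

```text
the job is handed in; nothing more can be done
None
```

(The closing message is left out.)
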